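Check a repaired stop-button box and snap its terminal cover on

TASK

This repaired stop-button box sits in its cradle with the terminal bay still open; before it is closed, check its button: push the mushroom button down until it latches and stays down by itself when you let go, then twist its head clockwise and release it so that it springs back up. Then take the loose terminal cover lying beside the box, press it onto the open bay until both catches snap and it lies flush on the rubber seal, and go on pressing it firmly into the seal: the program finishes while the gripper is still pressing the cover down. Leave the screw tin, the screwdriver, the multimeter and the tweezers where they are.

Things in the scene. Friction and masses are not known exactly. Their poses are not given: they have to be found in the camera images.
- stopbox: Grey plastic box, 84 mm (x) by 176 mm (y), fixed in a low 112 x 196 mm aluminium cradle; it cannot be pushed away. Origin on the desk under its centre, z up. Its flat top is 60 mm above the desk. The mushroom button stands 46 mm from the centre at +y, the open terminal bay lies at -y (42 mm); a black cable gland sticks 18 mm out of the -y end, 34 mm up.
- stop_top (a point): Top centre of the mushroom button's round black head, 40 mm across, 16 mm thick (grip its sides, in any direction). Moves and turns with the head. Up: this point is 96 mm above the desk, the head's underside 20 mm above the box top; latched: 6 mm lower. Under the head a steel collar nut, 33 mm across, stands 9 mm above the box top.
- stop (a joint): How far the button is pushed down, m: 0 up, about 0.006 latched. Its spring needs 4 N to start moving and 9 N at the bottom stop (0.008). It latches when pushed past 0.0065, stays at about 0.006 when let go, and cannot be pulled up.
- stop_head (a joint): Angle of the button's head, rad: 0 at rest, grows clockwise seen from above (arrows on its top), stops at 1.2; it cannot turn the other way. Turned past 0.8 with the button latched, the latch is freed and the button springs up 6 mm as soon as it is let go; a weak spring turns the head back to 0.
- bay (a point): Centre of the terminal bay's mouth, at the top of the 2 mm black rubber seal round it (62 mm above the desk). x across the box, y along it. The mouth is 62 mm (x) by 70 mm (y), wide enough for the cover's skirt; black sprung catches sit in its sides at -x and +x, their noses 7 mm below the seal's top.
- seal: The rubber seal round the mouth, fixed to the box and stiff. Origin in the middle of the mouth at the box top; its upper face is 2 mm higher.
- catch_near (a joint): Travel of the bay's catch at -x, m: 0 sprung in, grows to about 0.003 while a ridge of the cover pushes past it.
- catch_far (a joint): The same for the catch at +x.
- cover_hump (a point): Centre, half-way up, of the raised hump of the loose grey terminal cover (about 90 g). Hump: 34 mm in x (grip it across this), 60 mm in y, 16 mm high, upright sides; it stands on the middle of the cover's plate, so this point is 8 mm above the plate's upper face. At the start it is 32 mm above the desk, the cover standing level; snapped home, 12 mm above bay.
- cover: The same cover; origin at the foot of its skirt, 32 mm under the hump's centre. Plate 78 (x) x 86 (y) x 4 mm; skirt 20 mm deep below it, snap ridges at -x and +x. It fits the bay x along x, either way round, with 3 mm play. The ridges meet the catches with the plate 10 mm above the seal; about 12 N (10 to 18) pushes them past, the force drops suddenly, the plate lands on the seal and stays.
- screw_tin: Round open tin of screws, 61 mm across, 21 mm high; bystander. The cover and the tin may have changed places.
- driver: Precision screwdriver, 140 mm long, 12 mm thick, lying on the desk at the robot's side of the cover; bystander.
- meter: Multimeter, 142 x 69 x 44 mm, to the left of the box; bystander.
- tweezers: Steel tweezers, 123 mm long, 10 mm high, lying behind the cover; bystander.
Things that resemble listed ones, but are neither listed nor needed, are in the scene too. Of the things that look like the cover, take the one that is farthest to the robot's right at the start.

How it is judged (in metres and radians):
On the way, in this order (a step that is already met when the one before it is completed fails the run):
1. with the bay still open, the mushroom button stays latched down by itself, the fingers off the box (value of joint stop above 0.0045 m and contact force between each of the arm, the fingers and stopbox below 0.1 N and horizontal distance between cover_hump and bay above 0.06 m), for 0.2 s.
2. with the bay still open, the button has been twisted and is back up (value of joint stop below 0.0015 m and value of joint stop_head below 0.3 rad and horizontal distance between cover_hump and bay above 0.06 m), for 0.2 s.
At the end, for the whole second after the job is handed in: The cover is snapped onto the bay: square (within 0.08 rad), level (0.04 rad), centred within 4 mm and its plate within 1.5 mm of the seal, both catches sprung back in (under 1.5 mm), the button up (under 1.5 mm), and the gripper is still pressing the cover onto the seal with more than 4 N (z of cover_hump in the frame of bay between 0.009 and 0.0135 m and horizontal distance between cover_hump and bay below 0.004 m and angle between the x axis of cover_hump and the x axis of bay, either way round below 0.08 rad and angle between the z axis of cover_hump and the z axis of bay, either way round below 0.04 rad and value of joint each of catch_near, catch_far, stop below 0.0015 m and contact force between cover and seal above 4 N and contact force between the fingers and cover above 2 N and linear speed of cover below 0.02 m/s); the arm keeps its last pose, push and grip.
It fails at once if a bystander (tin, screwdriver, multimeter, tweezers) moved more than 3 cm (distance of any of screw_tin, driver, meter, tweezers from where it was at the start of the episode above 0.03 m).
It also fails if it takes over 64 s, if anything falls off the work surface, if the arm or the gripper's body presses on something with over 40 N, if the wrist force passes 120 N, or if a joint passes its speed limit or range.

ROBOT

A 6-joint arm with a two-finger parallel gripper is mounted at the origin on a cart in front of the work surface, level with it; the furniture and walls round the work are solid. World frame = base frame: x ahead of the robot, y to its left, z up, the work surface at z = 0. Lengths are in mm, angles in rad, forces in N, time in s.
With the tool pointing down it reaches from about 300 to 850 mm from the base axis. Payload 5.4 kg.
Tool frame: the origin (TCP) lies at the very end of the fingers, on their centre line; the grasp point (between the pads) lies 19 mm behind it (grip_point_offset is the distance from the TCP to the grasp point, in mm); z points along the fingers, y is the direction in which the jaws open and shut (so a half turn about z gives the same grasp; the last joint's range is limited). The gripper opens to 85 mm and grips with 20 to 120 N. Pads are 22 mm wide; open, the fingers measure 114 mm over their backs; the gripper's body (76 mm by 85 mm) begins 54 mm behind the grasp point. The pads swing forward as they close: fully open they stand 13 mm farther back than shut.
Start: joints at [1.078, 0.158, 1.597, -0, 1.386, -0.21], TCP at [160.462, 552.14, 231.299] pointing down, gripper open.
Joint ranges: [-2.91, 2.91], [-0.94, 2.29], [0.18, 2.7], [-1.29, 4.43], [0.17, 2.64], [-3, 3]. Speed limits (rad/s): [2.57, 2.57, 3.14, 3.14, 3.14, 3.14].

INTERFACE

Orientations are given as a rotation vector (axis times angle).
In Python, from workcell import observe, read_camera, camera_model, hand_in, boxes_of, grip_point_offset gives the robot as it stands. The module is installed in compiled form; this text tells all that it offers.
- The arm moves only by the tool play_rows, never from a script. Its argument "motion" is a list of rows, each a list of 2 entries, a list of its own where there are three numbers: the shift along the world's x, y, z in cm, then the turn about the world's z in rad. In form: [[[dx, dy, dz], roll], ...]. A call has 1 to 8 rows; each row is the pose to reach, as a shift and turn from the pose commanded when the call began; what a row does not reach only later rows make up. A row lasts 1/10 s, in which the tool goes at most 50 mm and 8.59 degrees, less where a joint would pass 70% of its speed; a pose out of reach is approached as far as the arm can. A call with a gripper value outside its range is refused whole. "fingers" is the finger opening in cm, from 0 to 8.54, set as the call begins (left out, the last holds). The fingers move at their own pace and stop on an object; "grip_force" is the grip in N (left out, the last holds). Time passes only in rows, so rows that repeat a pose let the fingers close. It gives the time, the measured TCP pose, the force and the opening at its end, in the units of the state.
- observe(): the state, without advancing time (a new reading comes with each control period).
- read_camera(name): name is "scene" or "top" or "wrist"; returns (picture, depth): 400x640x3 uint8, red, green, blue; 400x640 float32, mm along the optical axis (not along the pixel's ray), 0 where there is no reading.
- camera_model(name): a dict with "fovy" (degrees; the focal length in pixels is half the picture's height over the tangent of half this angle, whatever the lens; pixels are square), "cx", "cy" (the principal point, pixels), "position" and "orientation" of the camera in the world; the wrist camera has in their place "tool_from_camera" (4x4, takes a point from camera to tool coordinates, whose origin is the TCP and whose axes are the flange's). Camera axes: x right, y up, looking along -z (the intrinsics and any distortion apply to the point x, -y, -z); pixel columns grow to the right and rows downward; lengths in mm; the calibration is good to about 2 mm. A picture is of the moment at which its call begins: read the wrist's pose just before it. camera_model takes no time and is no camera call.
- hand_in(): hands the job in, once; it reports no verdict.
Trained networks look in the newest picture that a camera, given by its name, has taken for a name from the list of things; names that differ only in an ending like _2 or _b are one class to them, and where a whole thing is asked for, a point or a joint stands for the part that bears it (a point fixed in the world has none). Each returns a list of dicts, best first, with "p" (0 to 1); they miss things now and then, are a little off and sometimes report something else, mostly with a low value. They report only what shows in the picture. A call takes as long as a camera call. They do not tell look-alikes from the thing itself.
- boxes_of(camera, query): "point" ([x, y, z] in mm, in world coordinates, good to about 4 mm: the middle of the surface that is visible of it).
The state is a dict: "clock": time; "joints": joint angles; "joint_velocities": joint speeds; "joint_efforts": joint torques, N m; "ee_pos": TCP position; "tcp_rot": TCP orientation; "wrist_force": force on the tool from outside, world axes, zero at the start; "moment": the same for the moment, N m; "finger_gap": finger opening in mm.
Only numpy, scipy, OpenCV 4.12 (cv2) and the standard library are available. Lean on these libraries where they do the work, as an engineer would, in place of code of your own. Each camera call takes 0.05 s, during which the arm holds its last target.

## Working session

There is one attempt and no reset: what is moved stays moved. The work goes in short steps, Python scripts to look and compute and a tool call to move; the robot and the scene stay as the last step left them, time stands still between calls to the robot, and variables do not carry over. Pictures are saved under pics/ and viewed, and the job is handed in when it is done.

Besides the shell and the picture viewer there is one more tool, called after "Call:" by a JSON object that holds its "method" and its "body". play_rows: Moves the arm, as the interface text tells. Its arguments: {"type":"object","properties":{"motion":{"type":"array","items":{"type":"array"}},"fingers":{"type":"number"},"grip_force":{"type":"number"}},"required":["motion"]}

```bash
mkdir -p pics; ls
cat > h.py <<'E'
import numpy as np,cv2
from workcell import *
from scipy.spatial.transform import Rotation as R
def save(n,im): cv2.imwrite('pics/'+n+'.png',im[:,:,::-1])
E
python3 - <<'E'
from h import *
s=observe();print(s)
for c in['scene','top','wrist']:
    p,d=read_camera(c);save(c+'0',p);np.savez('/tmp/'+c+'0.npz',p=p,d=d);print(c,camera_model(c))
for q in['stopbox','stop_top','cover','screw_tin','driver','meter','tweezers']:
    for c in['top','scene']:
        print(q,c,[(np.round(b['point']).tolist(),round(b['p'],2)) for b in boxes_of(c,q)])
print(observe()['clock'],grip_point_offset if not callable(grip_point_offset) else grip_point_offset())
E
```

```text
pics
{'clock': 0.0, 'joints': array([ 1.07788877e+00,  1.59083773e-01,  1.59823453e+00,  2.19907059e-05,
        1.38622551e+00, -2.10107042e-01]), 'joint_velocities': array([-0.00052664, -0.00011891,  0.00049097, -0.00228407,  0.00098718,
        0.00054272]), 'joint_efforts': array([-1.63212694e-04, -3.95996046e+01, -3.31431592e+01, -2.28704471e-04,
        8.38466833e-03, -4.96020249e-06]), 'ee_pos': array([160.17465631, 551.60624246, 230.29625706]), 'tcp_rot': array([-4.42651781e-01, -3.10955101e+00,  2.86515346e-03]), 'wrist_force': array([ 0.27243111, -0.54513221, -0.02184278]), 'moment': array([ 0.01988055, -0.01076789,  0.01963902]), 'finger_gap': 85.68127939422672}
scene {'fovy': 47.52212925101055, 'cx': 322.20831375858626, 'cy': 195.1558328630979, 'position': array([-238.03160896, -710.74725997,  870.84674926]), 'orientation': array([ 0.87025429, -0.35554397, -0.70857822])}
top {'fovy': 48.74902092364038, 'cx': 323.5362686441363, 'cy': 198.79715109803448, 'position': array([ 240.55983227,   25.2837442 , 1501.57372683]), 'orientation': array([ 0.13918299, -0.10754759, -1.572
[... 398 characters left out ...]
000000e+00,  0.00000000e+00,
         1.00000000e+00]])}
stopbox top [([467.0, 134.0, 59.0], 0.55), ([341.0, -284.0, 9.0], 0.2)]
stopbox scene [([454.0, 124.0, 46.0], 0.87)]
stop_top top [([491.0, 181.0, 94.0], 0.53)]
stop_top scene [([486.0, 170.0, 92.0], 0.56)]
cover top [([578.0, -351.0, 26.0], 0.65)]
cover scene [([356.0, -90.0, 26.0], 0.85), ([573.0, -359.0, 20.0], 0.83)]
screw_tin top [([463.0, -198.0, -2.0], 0.6)]
screw_tin scene [([469.0, -197.0, 6.0], 0.78)]
driver top []
driver scene [([338.0, -292.0, 11.0], 0.64)]
meter top [([546.0, 417.0, 33.0], 0.65)]
meter scene [([544.0, 405.0, 29.0], 0.94)]
tweezers top []
tweezers scene [([618.0, -168.0, 5.0], 0.75)]
0.85 18.700000000000003
```

View pics/top0.png

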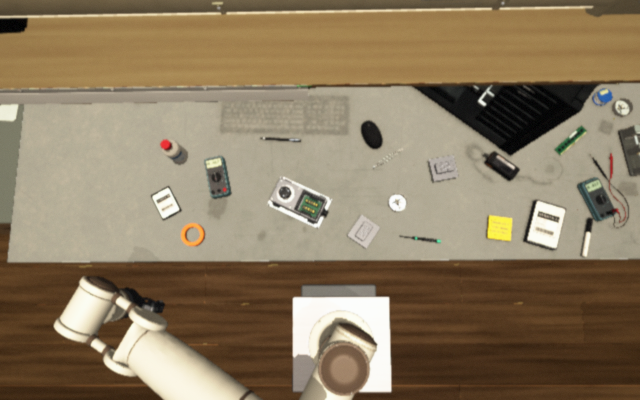

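View pics/scene0.png

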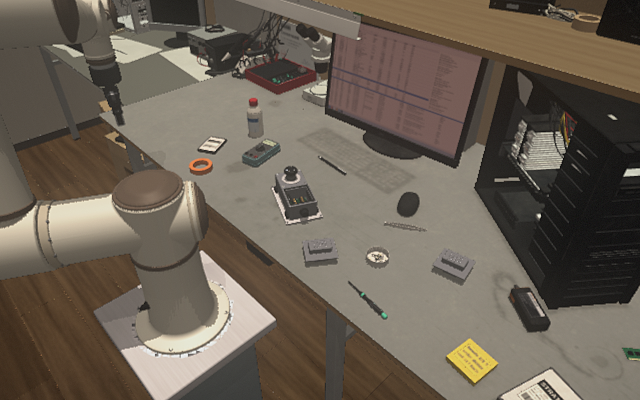

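View pics/wrist0.png

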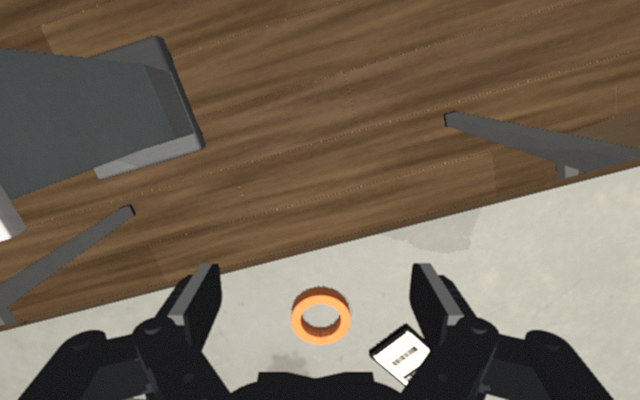

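Cover look-alikes in the top picture are (443,168), (363,232), and possibly a faint grey square at (607,127). The farthest right is chosen, so I'm checking these in close crops.

```bash
cat >> h.py <<'E'
def unproj(c,u,v,d,cm=None):
    m=camera_model(c); f=200/np.tan(np.radians(m['fovy']/2))
    x=(u-m['cx'])/f*d; y=(v-m['cy'])/f*d
    P=np.stack([x,-y,-d],-1)
    if 'position' in m: return P@R.from_rotvec(m['orientation']).as_matrix().T+m['position']
    T=m['tool_from_camera']; P=P@T[:3,:3].T+T[:3,3]
    s=cm; return P@R.from_rotvec(s['tcp_rot']).as_matrix().T+s['ee_pos']
def cloud(c,d,s=None):
    v,u=np.mgrid[0:400,0:640]
    return unproj(c,u.astype(float),v.astype(float),d.astype(float),s)
E
python3 - <<'E'
from h import *
z=np.load('/tmp/top0.npz');p=z['p'];C=cloud('top',z['d'])
a=cv2.resize(p[140:250,340:480],None,fx=5.7,fy=5,interpolation=cv2.INTER_CUBIC)
b=cv2.resize(p[80:180,540:640],(550,550),interpolation=cv2.INTER_CUBIC)
save('crA',a);save('crB',b)
for u,v in[(443,168),(363,232),(607,127),(285,190),(313,206),(440,182),(600,135)]: print(u,v,z['d'][v,u],C[v,u].round())
E
```

```text
443 168 1486.4248 [ 574. -348.   42.]
363 232 1459.0903 [360. -76.  41.]
607 127 1534.132 [ 723. -931.    5.]
285 190 1433.5177 [493. 178.  93.]
313 206 1495.5646 [450.  91.  22.]
440 182 1523.0974 [ 535. -347.   -2.]
600 135 1537.6171 [ 697. -909.   -2.]
```

View pics/crA.png

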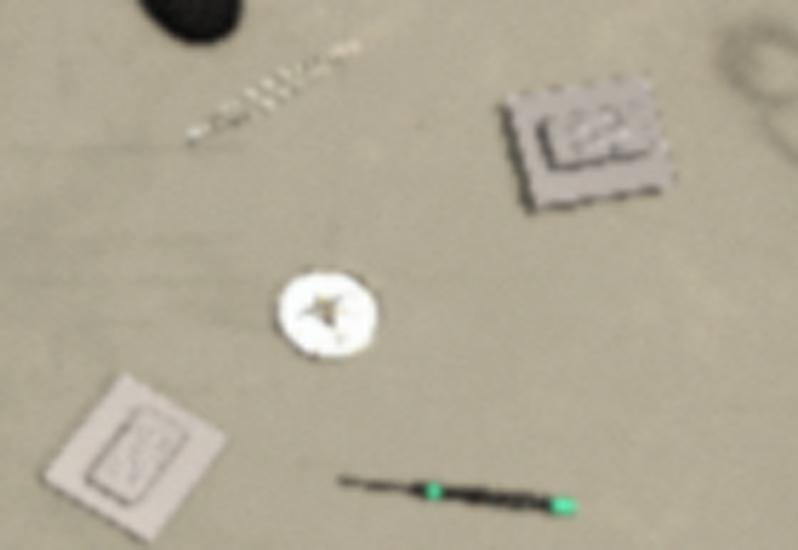

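View pics/crB.png

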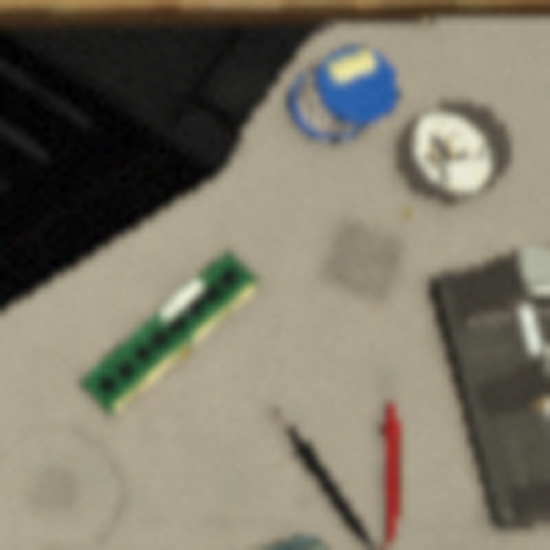

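Choice: the cover at top pixel (443,168), about (576,-350), hump top at 41 mm. The other look-alike, at (363,232), is farther left, and the grey square at (607,127) is only a flat mark. Next I'm moving above the box.

Call:
{"method": "play_rows", "body": {"motion": [[[30,-40,2],0],[[30,-40,2],0],[[30,-40,2],0],[[30,-40,2],0],[[30,-40,2],0],[[30,-40,2],0],[[30,-40,2],0],[[30,-40,2],0]], "fingers": 8.5}}

```text
clock: 1.65
ee_pos: [401.2, 230.6, 247.7]
tcp_rot: [0.443, 3.109, 0.001]
wrist_force: [1.2, 0.9, 0.2]
finger_gap: 85.1
```

Call:
{"method": "play_rows", "body": {"motion": [[[0,0,0],0],[[0,0,0],0],[[0,0,0],0],[[0,0,0],0],[[0,0,0],0],[[0,0,0],0]]}}

```text
clock: 2.25
ee_pos: [399.8, 233.2, 247.2]
tcp_rot: [-0.44, -3.111, 0.0]
wrist_force: [0.7, -0.2, -0.4]
finger_gap: 85.1
```

Call:
{"method": "play_rows", "body": {"motion": [[[6,-9,0],0],[[6,-9,0],0],[[6,-9,0],0],[[6,-9,0],0],[[6,-9,0],0],[[6,-9,0],0]]}}

```text
clock: 2.85
ee_pos: [459.5, 143.6, 247.2]
tcp_rot: [-0.44, -3.11, -0.0]
wrist_force: [0.5, 0.4, -0.1]
finger_gap: 85.2
```

Run:
```python
from h import *
s=observe();p,d=read_camera('wrist');save('w1',p)
print(s['ee_pos'],s['tcp_rot'],s['joints'])
np.savez('/tmp/w1.npz',p=p,d=d,pos=s['ee_pos'],rot=s['tcp_rot'])
C=cloud('wrist',d,s);Z=C[...,2]
for b in boxes_of('wrist','stop_top')[:2]:print(b)
for lo,hi in[(90,100),(59,65),(57,60.5)]:
    m=(Z>lo)&(Z<hi)&(d>0)&(C[...,0]>380)&(C[...,0]<580)&(C[...,1]<260)&(C[...,1]>20)
    print(lo,m.sum(),C[m].mean(0),np.median(C[m],0),cv2.minAreaRect(C[m][:,:2].astype(np.float32)))
```

```text
[459.5440589  143.61853994 247.20896642] [-4.39804142e-01 -3.11024648e+00 -4.76124292e-04] [ 5.09802715e-02 -1.00375013e-01  1.82990022e+00  3.79387919e-04
  1.41240718e+00 -1.23892879e+00]
{'point': [486.0, 180.4, 89.9], 'p': 0.9}
90 1373 [488.98313777 179.73469489  96.20428548] [488.78852834 179.76137913  96.54405907] ((490.5766906738281, 179.46197509765625), (39.885032653808594, 40.88408660888672), 77.99833679199219)
59 7485 [470.71245402 148.39679094  61.34919888] [472.29390596 152.23768707  61.23898063] ((470.7063903808594, 138.31715393066406), (174.88465881347656, 83.54415893554688), 64.30043029785156)
57 2390 [463.22271708 138.39353     59.53722116] [464.01291907 137.72312473  59.82107491] ((470.9450378417969, 138.345703125), (175.8739013671875, 84.22856903076172), 64.41859436035156)
```

View pics/w1.png

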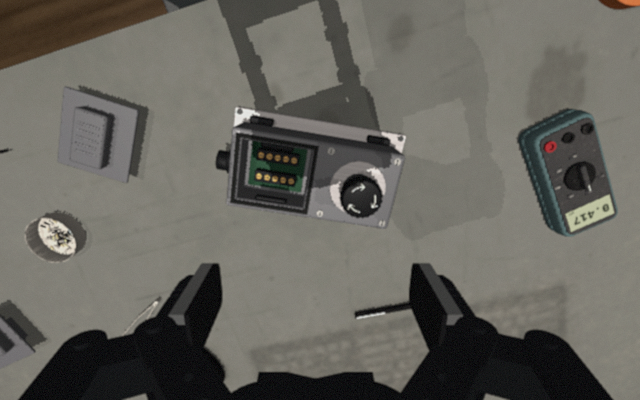

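Wrist view: button head at pixel (361,194), bay at (275,175). Fitted box centre is (470.8,138.3) with the long axis at 64.35°, so the button is at (490.7,179.8) by geometry and (490.6,179.5) by direct fit. Both agree.

Call:
{"method": "play_rows", "body": {"motion": [[[3.1,3.6,0],0],[[3.1,3.6,-4],0],[[3.1,3.6,-8],0],[[3.1,3.6,-12],0],[[3.1,3.6,-15],0],[[3.1,3.6,-15],0],[[3.1,3.6,-15],0]], "fingers": 6.0, "grip_force": 30}}

```text
clock: 3.65
ee_pos: [491.2, 178.9, 97.9]
tcp_rot: [-0.441, -3.11, -0.0]
wrist_force: [0.1, -0.2, 0.7]
finger_gap: 59.9
```

Run:
```python
from h import *
s=observe();p,d=read_camera('wrist');save('w2',p);print(s['ee_pos'],s['wrist_force'],s['finger_gap'])
```

```text
[491.19631913 178.93909277  97.88756374] [ 0.07786458 -0.21994434  0.71592539] 59.8527199445686
```

View pics/w2.png

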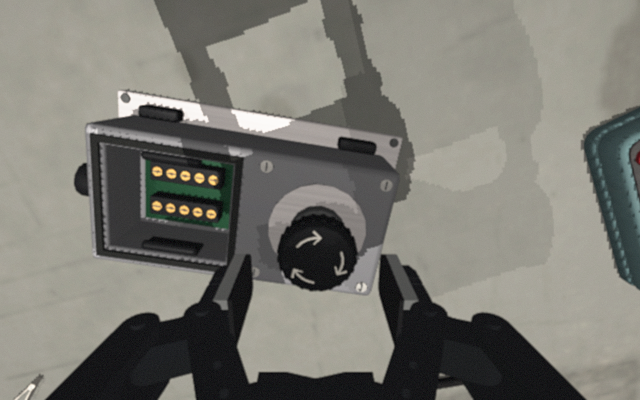

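The head (pixel 317,250) is centred between the fingers (about 235 and 397). Descending and gripping.

Call:
{"method": "play_rows", "body": {"motion": [[[0,0,-1.2],0],[[0,0,-2.4],0],[[0,0,-2.4],0]]}}

```text
clock: 4.0
ee_pos: [490.0, 178.2, 71.7]
tcp_rot: [-0.442, -3.107, 0.001]
wrist_force: [-0.3, 0.0, -0.4]
finger_gap: 59.7
```

Call:
{"method": "play_rows", "body": {"motion": [[[0,0,0],0],[[0,0,0],0],[[0,0,0],0],[[0,0,0],0],[[0,0,0],0],[[0,0,0],0]], "fingers": 3.5}}

```text
clock: 4.6
ee_pos: [491.8, 179.2, 74.0]
tcp_rot: [0.443, 3.109, 0.002]
wrist_force: [-0.3, 4.3, 2.4]
finger_gap: 38.2
```

Call:
{"method": "play_rows", "body": {"motion": [[[0,0,-0.3],0],[[0,0,-0.5],0],[[0,0,-0.7],0],[[0,0,-0.7],0],[[0,0,-0.7],0]]}}

```text
clock: 5.1
ee_pos: [491.9, 179.2, 67.6]
tcp_rot: [0.442, 3.109, 0.002]
wrist_force: [-3.0, 5.0, 7.8]
finger_gap: 38.0
```

Call:
{"method": "play_rows", "body": {"motion": [[[0,0,-0.1],0],[[0,0,-0.15],0],[[0,0,-0.15],0],[[0,0,-0.15],0]]}}

```text
clock: 5.5
ee_pos: [491.9, 179.2, 66.3]
tcp_rot: [0.442, 3.109, 0.002]
wrist_force: [-2.7, 4.8, 7.7]
finger_gap: 38.2
```

Call:
{"method": "play_rows", "body": {"motion": [[[0,0,-0.1],0],[[0,0,-0.1],0],[[0,0,-0.1],0]]}}

```text
clock: 5.8
ee_pos: [492.0, 179.2, 65.8]
tcp_rot: [0.442, 3.109, 0.002]
wrist_force: [-4.4, 3.9, 10.8]
finger_gap: 38.1
```

Call:
{"method": "play_rows", "body": {"motion": [[[0,0,0.1],0],[[0,0,0.1],0],[[0,0,0.1],0],[[0,0,0.1],0],[[0,0,0.1],0]], "fingers": 6.0}}

```text
clock: 6.3
ee_pos: [491.1, 178.2, 64.5]
tcp_rot: [-0.443, -3.11, 0.001]
wrist_force: [-0.2, -0.2, 0.6]
finger_gap: 60.5
```

Run:
```python
from h import *
s=observe();p,d=read_camera('wrist');save('w3',p);print(s['ee_pos'],s['wrist_force'],s['finger_gap'])
C=cloud('wrist',d,s)
m=(np.hypot(C[...,0]-490.6,C[...,1]-179.6)<16)&(C[...,2]>70)
print(m.sum(),np.median(C[m],0),C[m].mean(0))
```

```text
[491.08601972 178.19252941  64.50788745] [-0.24743892 -0.15956965  0.61200738] 60.45775519038997
6526 [483.9829624  180.93479564  91.55431601] [486.52243538 180.85742681 111.55296408]
```

View pics/w3.png

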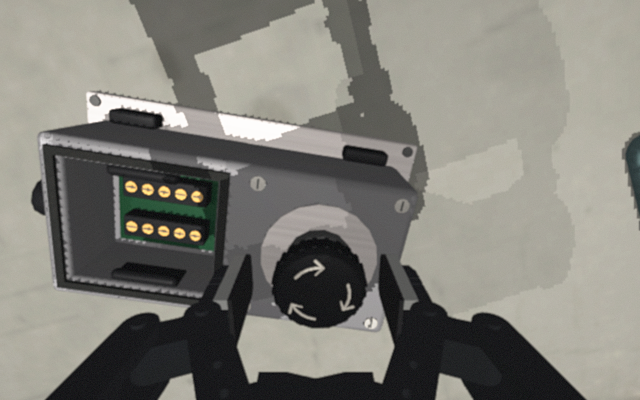

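Fingers are off and the head top measures about 91 mm, so the button is latched. Gripping again and twisting clockwise.

Call:
{"method": "play_rows", "body": {"motion": [[[0,0,0.4],0],[[0,0,0.4],0],[[0,0,0.4],0],[[0,0,0.4],0],[[0,0,0.4],0],[[0,0,0.4],0],[[0,0,0.4],0]], "fingers": 3.5, "grip_force": 40}}

```text
clock: 7.05
ee_pos: [492.0, 179.2, 69.8]
tcp_rot: [0.442, 3.109, 0.002]
wrist_force: [-2.0, 5.0, 5.8]
finger_gap: 38.2
```

Call:
{"method": "play_rows", "body": {"motion": [[[0,0,0],-0.14],[[0,0,0],-0.28],[[0,0,0],-0.42],[[0,0,0],-0.56],[[0,0,0],-0.7],[[0,0,0],-0.84],[[0,0,0],-0.98],[[0,0,0],-1.06]]}}

```text
clock: 7.85
ee_pos: [490.6, 178.3, 69.3]
tcp_rot: [-1.959, -2.455, 0.003]
wrist_force: [-4.4, 1.4, 7.6]
finger_gap: 37.4
```

Call:
{"method": "play_rows", "body": {"motion": [[[0,0,0],0],[[0,0,0],0]]}}

```text
clock: 8.05
ee_pos: [490.6, 178.3, 69.3]
tcp_rot: [-1.953, -2.459, 0.003]
wrist_force: [-4.2, 0.6, 7.7]
finger_gap: 37.8
```

Run:
```python
from h import *
s=observe();p,d=read_camera('wrist');save('w4',p);print(s['ee_pos'],s['wrist_force'],s['moment'],s['finger_gap'],s['joints'])
```

```text
[490.56745889 178.26149092  69.25051468] [-4.15119344  0.57607899  7.66214039] [0.09963475 0.90782957 0.01601381] 37.80078183572825 [ 1.17015176e-01  2.15533904e-01  1.87717057e+00 -4.92243345e-04
  1.05094057e+00 -1.11163087e-01]
```

View pics/w4.png

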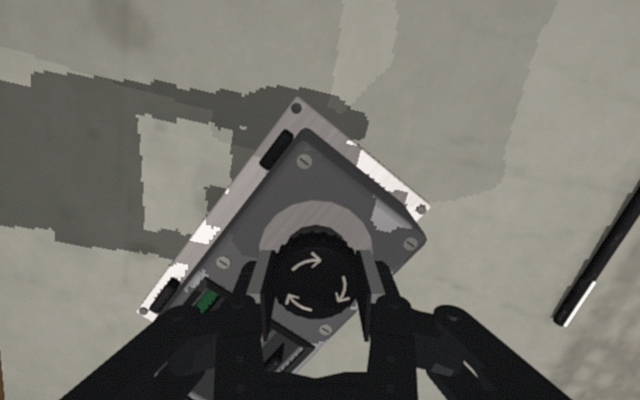

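The arrows sit the same relative to the gripper, so the head turned with it (about 1.06 rad). Releasing.

Call:
{"method": "play_rows", "body": {"motion": [[[0,0,0],0],[[0,0,0],0],[[0,0,0],0],[[0,0,0],0],[[0,0,2],0],[[0,0,4],0],[[0,0,6],0],[[0,0,8],0]], "fingers": 7.5}}

```text
clock: 8.9
ee_pos: [491.2, 178.3, 149.4]
tcp_rot: [-1.954, -2.46, 0.0]
wrist_force: [-0.5, -0.6, -0.4]
finger_gap: 75.1
```

Run:
```python
from h import *
s=observe();p,d=read_camera('wrist');save('w5',p);print(s['ee_pos'],s['wrist_force'],s['finger_gap'])
C=cloud('wrist',d,s)
m=(np.hypot(C[...,0]-490.6,C[...,1]-179.6)<16)&(C[...,2]>70)&(C[...,2]<110)
print(m.sum(),np.median(C[m],0),C[m].mean(0))
```

```text
[491.15876303 178.27995099 149.42582477] [-0.53429751 -0.56960374 -0.44501592] 75.10677882238481
1814 [490.42757082 180.18843375  96.79648281] [490.46052469 180.06709991  96.73536193]
```

View pics/w5.png

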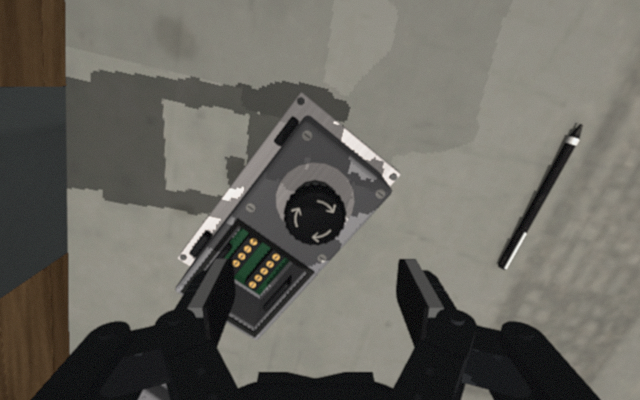

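Head top is 96.7 mm and the arrows are turned back: the button is up. Going to the cover.

Call:
{"method": "play_rows", "body": {"motion": [[[0,0,5],0],[[3,-26,10],0],[[3,-26,10],0],[[3,-26,10],0],[[3,-26,10],0],[[3,-26,10],0],[[3,-26,10],0],[[3,-26,10],0]]}}

```text
clock: 9.75
ee_pos: [521.5, -83.8, 248.7]
tcp_rot: [1.959, 2.456, -0.0]
wrist_force: [0.6, 0.9, 0.8]
finger_gap: 74.9
```

Call:
{"method": "play_rows", "body": {"motion": [[[3,-25,0],0],[[3,-25,0],0],[[3,-25,0],0],[[3,-25,0],0],[[3,-25,0],0],[[3,-25,0],0],[[3,-25,0],0],[[3,-25,0],0]]}}

```text
clock: 10.55
ee_pos: [551.7, -329.4, 248.2]
tcp_rot: [-1.951, -2.46, -0.001]
wrist_force: [-0.6, -0.5, -0.8]
finger_gap: 74.8
```

Run:
```python
from h import *
s=observe();p,d=read_camera('wrist');save('w6',p)
print(s['ee_pos'],s['tcp_rot'],s['joints'])
np.savez('/tmp/w6.npz',p=p,d=d,pos=s['ee_pos'],rot=s['tcp_rot'])
C=cloud('wrist',d,s);Z=C[...,2]
for b in boxes_of('wrist','cover')[:3]:print(b)
for lo,hi in[(35,46),(19,29)]:
    m=(Z>lo)&(Z<hi)&(d>0)&(abs(C[...,0]-576)<70)&(abs(C[...,1]+350)<70)
    m=cv2.erode(m.astype(np.uint8),np.ones((2,2)))>0
    print(lo,m.sum(),np.median(C[m],0),cv2.minAreaRect(C[m][:,:2].astype(np.float32)))
```

```text
[ 551.67188099 -329.42344395  248.15258573] [-1.95103456e+00 -2.46044497e+00 -1.17308100e-03] [-7.26334874e-01  3.22395120e-01  1.36992689e+00  6.68276806e-04
  1.45078705e+00 -9.56344663e-01]
{'point': [577.4, -347.1, 24.2], 'p': 0.84}
35 1440 [ 581.21545746 -353.75123462   40.97709676] ((581.589599609375, -355.3197021484375), (32.94095230102539, 58.695133209228516), 9.934662818908691)
19 2886 [ 575.54139461 -349.46270712   25.02876485] ((581.8992919921875, -355.8585205078125), (76.81006622314453, 85.54742431640625), 10.192580223083496)
```

View pics/w6.png

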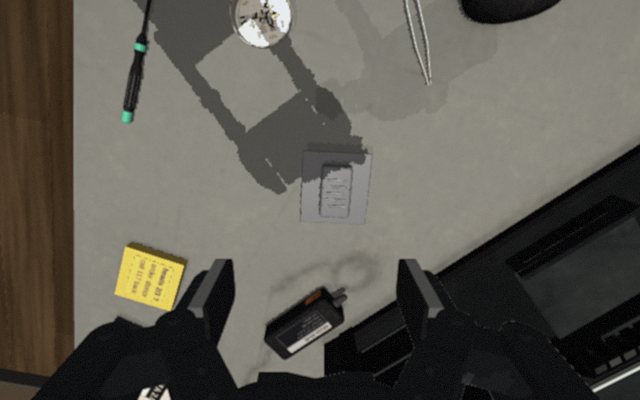

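Wrist view: the cover is at pixel (337,187) with hump centre (581.7,-355.6) and x axis at 10°. Adapter and PC case are below it in the image, so I'll check clearance first.

Run:
```python
from h import *
z=np.load('/tmp/w6.npz');s={'ee_pos':z['pos'],'tcp_rot':z['rot']}
C=cloud('wrist',z['d'],s)
v,u=np.mgrid[0:400,0:640]
for nm,CC,dd in [('w',C,z['d']),('top',cloud('top',np.load('/tmp/top0.npz')['d']),np.load('/tmp/top0.npz')['d'])]:
  r=np.hypot(CC[...,0]-582,CC[...,1]+356)
  m=(CC[...,2]>60)&(dd>0)&((v<250) if nm=='w' else (u>380))&(r>60)
  for lo in(60,150,300):
    k=m&(CC[...,2]>lo); i=np.argmin(np.where(k,r,1e9)); print(nm,lo,r.flat[i],CC.reshape(-1,3)[i],i%640,i//640)
```

```text
w 60 257.81668519988006 [ 839.81667285 -355.92019881   60.72804531] 562 249
w 150 1036.084945308075 [-446.78917752 -233.2610815  -752.48947462] 0 0
w 300 1036.084945308075 [-446.78917752 -233.2610815  -752.48947462] 0 0
top 60 60.194714621990066 [ 560.1208024  -299.92233617  995.17293965] 595 5
top 150 60.194714621990066 [ 560.1208024  -299.92233617  995.17293965] 595 5
top 300 60.194714621990066 [ 560.1208024  -299.92233617  995.17293965] 595 5
```

Call:
{"method": "play_rows", "body": {"motion": [[[3,-2.6,0],-0.055],[[3,-2.6,-4],-0.055],[[3,-2.6,-8],-0.055],[[3,-2.6,-12],-0.055],[[3,-2.6,-16],-0.055],[[3,-2.6,-16],-0.055],[[3,-2.6,-16],-0.055]]}}

```text
clock: 11.35
ee_pos: [581.5, -356.6, 89.4]
tcp_rot: [-2.019, -2.406, -0.0]
wrist_force: [0.1, 0.0, 0.6]
finger_gap: 75.2
```

Run:
```python
from h import *
s=observe();p,d=read_camera('wrist');save('w7',p)
print(s['ee_pos'],s['tcp_rot'])
C=cloud('wrist',d,s);Z=C[...,2]
for lo,hi in[(35,46),(19,29)]:
    m=(Z>lo)&(Z<hi)&(d>0)&(abs(C[...,0]-581)<70)&(abs(C[...,1]+355)<70)
    m=cv2.erode(m.astype(np.uint8),np.ones((2,2)))>0
    print(lo,m.sum(),np.median(C[m],0),cv2.minAreaRect(C[m][:,:2].astype(np.float32)))
```

```text
[ 581.53466382 -356.55816841   89.41688246] [-2.01938760e+00 -2.40584687e+00 -1.45765808e-04]
35 4536 [ 580.64204988 -352.31716651   40.88836227] ((581.1351318359375, -354.9449157714844), (33.29623031616211, 59.945953369140625), 10.142303466796875)
19 8408 [ 576.69681125 -345.51488411   24.92063919] ((581.3843994140625, -355.80670166015625), (77.4197769165039, 86.2217025756836), 10.217580795288086)
```

View pics/w7.png

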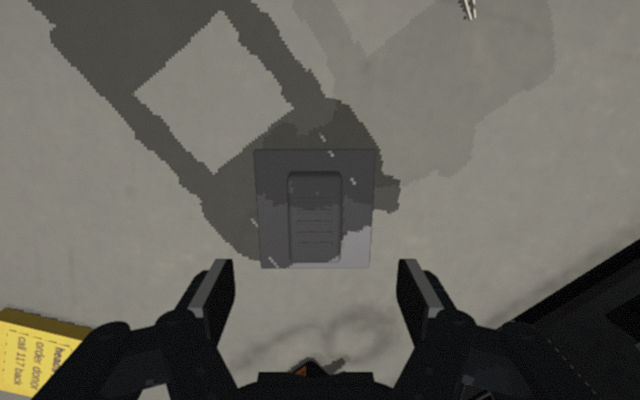

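The cover's hump is at pixel (315,217), centred between the fingers. Refitted centre (581.4,-355.8) agrees with the TCP.

Call:
{"method": "play_rows", "body": {"motion": [[[0,0.1,-3],0],[[0,0.1,-5],0],[[0,0.1,-6.4],0],[[0,0.1,-6.4],0],[[0,0.1,-6.4],0]]}}

```text
clock: 11.9
ee_pos: [582.4, -357.4, 26.8]
tcp_rot: [2.019, 2.403, -0.0]
wrist_force: [0.9, 1.2, -0.5]
finger_gap: 75.0
```

Call:
{"method": "play_rows", "body": {"motion": [[[0,0,0],0],[[0,0,0],0],[[0,0,0],0],[[0,0,0],0],[[0,0,0],0],[[0,0,0],0],[[0,0,0],0],[[0,0,0],0]], "fingers": 2.8, "grip_force": 70}}

```text
clock: 12.7
ee_pos: [582.0, -357.4, 26.2]
tcp_rot: [2.02, 2.403, -0.0]
wrist_force: [-0.6, 0.3, 5.8]
finger_gap: 32.3
```

Call:
{"method": "play_rows", "body": {"motion": [[[0,0,2],0],[[0,0,6],0],[[0,0,11],0],[[0,0,16],0],[[0,0,20],0],[[0,0,20],0],[[0,0,20],0]]}}

```text
clock: 13.4
ee_pos: [581.5, -356.8, 225.6]
tcp_rot: [2.02, 2.404, 0.0]
wrist_force: [-0.4, 0.2, -1.2]
finger_gap: 32.3
```

Run:
```python
from h import *
s=observe();p,d=read_camera('wrist');save('w8',p)
print(s['ee_pos'],s['tcp_rot'],s['joints'],s['wrist_force'],s['moment'],s['finger_gap'])
C=cloud('wrist',d,s)-s['ee_pos'];
np.savez('/tmp/w8.npz',d=d,p=p,C=C)
print(C[250:330:10,316].round(1))
```

```text
[ 581.52791877 -356.79586724  225.57965233] [2.02017530e+00 2.40380396e+00 3.90114634e-06] [-7.27001391e-01  4.36509407e-01  1.26815285e+00  4.86581843e-05
  1.43530370e+00 -9.00006656e-01] [-0.36022172  0.18531573 -1.24497364] [-0.00521639 -0.05784862  0.04377011] 32.310630729561325
[[ -2.5  15.4  15.2]
 [ -1.7  10.9  15.8]
 [ -0.8   5.6  15.1]
 [  0.1   0.7  15.3]
 [  1.1  -4.8  14.7]
 [  2.1 -10.5  14.2]
 [  2.9 -15.5  14.8]
 [  3.9 -21.3  14.5]]
```

View pics/w8.png

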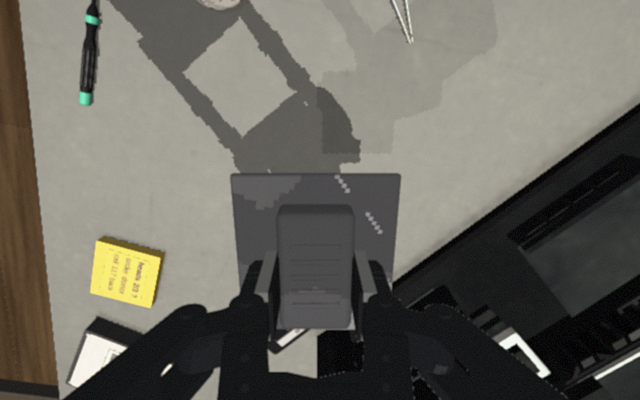

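Cover held level in the picture (hump at 315,260). Measuring the in-hand offset and planning the place move.

Run:
```python
from h import *
z=np.load('/tmp/w8.npz');C=z['C'];d=z['d']
v,u=np.mgrid[0:400,0:640]
s=observe()
Z=C[...,2]
t=np.radians(10.1);
ex=np.array([np.cos(t),np.sin(t)]);ey=np.array([-np.sin(t),np.cos(t)])
a=C[...,:2]@ex;b=C[...,:2]@ey
m=(Z>-6)&(Z<2.5)&(d>0)&(abs(a)<50)&(abs(b)<60)
r=cv2.minAreaRect(C[m][:,:2].astype(np.float32));print(m.sum(),r)
# plate far edge along +b & sides
k=m&(v<245)
print('plate a range',np.percentile(a[k],[.5,99.5]),'b max',np.percentile(b[k],99.5),'z',np.median(Z[k]))
h=(Z>10)&(Z<18)&(d>0)&(abs(a)<17)&(v<320)
print('hump',np.percentile(a[h],[.5,99.5]),np.percentile(b[h],[.5,99.5]),cv2.minAreaRect(C[h][:,:2].astype(np.float32)))
A=np.c_[a[k],b[k],np.ones(k.sum())];print('plate slope',np.linalg.lstsq(A,Z[k],rcond=None)[0])
phi=np.arctan2(s['tcp_rot'][1],s['tcp_rot'][0]);print('jaw',np.degrees(2*phi)-90)
```

```text
10289 ((-0.22117233276367188, 1.6609535217285156), (78.31937408447266, 86.65570068359375), 9.791509628295898)
plate a range [-38.20704775  38.50740104] b max 44.803652310433016 z -1.4092132029619222
hump [-16.49158292  16.57793139] [-21.0887828   31.91779285] ((-0.9321432113647461, 5.128046035766602), (33.95026397705078, 54.212703704833984), 9.953001976013184)
plate slope [ 0.00139561 -0.00481181 -1.25919509]
jaw -350.08682493691566
```

Call:
{"method": "play_rows", "body": {"motion": [[[-13,35,0],-0.62],[[-13,35,0],-0.62],[[-13,35,0],-0.62],[[-13,35,0],-0.62],[[-13,35,0],-0.62],[[-13,35,0],-0.62],[[-13,35,0],-0.62],[[-13,35,0],-0.62]]}}

```text
clock: 14.25
ee_pos: [448.1, -3.1, 221.9]
tcp_rot: [-2.652, -1.674, 0.005]
wrist_force: [0.9, -0.2, -0.6]
finger_gap: 32.1
```

Call:
{"method": "play_rows", "body": {"motion": [[[0,2,0],0],[[0,2,0],0],[[0,2,0],0],[[0,2,0],0],[[0,2,0],0]]}}

```text
clock: 14.75
ee_pos: [451.2, 12.6, 224.2]
tcp_rot: [-2.659, -1.672, 0.001]
wrist_force: [-0.9, 0.2, -0.6]
finger_gap: 31.9
```

Run:
```python
from h import *
s=observe();p,d=read_camera('wrist');save('w9',p)
np.savez('/tmp/w9.npz',p=p,d=d,pos=s['ee_pos'],rot=s['tcp_rot'])
phi=np.arctan2(s['tcp_rot'][1],s['tcp_rot'][0]);print('jaw',np.degrees(2*phi)-90)
print(s['ee_pos'],s['tcp_rot'],s['joints'],s['wrist_force'])
C=cloud('wrist',d,s);Z=C[...,2]
v,u=np.mgrid[0:400,0:640]
for lo,hi in[(90,100),(58,65)]:
    m=(Z>lo)&(Z<hi)&(d>0)&(C[...,0]>380)&(C[...,0]<580)&(C[...,1]<260)&(C[...,1]>20)&(v<260)
    print(lo,m.sum(),cv2.minAreaRect(C[m][:,:2].astype(np.float32)))
```

```text
jaw -385.69074703395614
[451.18707859  12.55905384 224.24410449] [-2.65916988e+00 -1.67162916e+00  1.43818188e-03] [-2.40894263e-01 -1.66995710e-01  1.93541740e+00 -2.11545392e-04
  1.37427372e+00  2.07535280e-01] [-0.94738344  0.16193992 -0.61486502]
90 0 ((0.0, 0.0), (0.0, 0.0), 0.0)
58 7853 ((457.6934509277344, 110.37627410888672), (113.23982238769531, 83.59503173828125), 64.55500793457031)
```

View pics/w9.png

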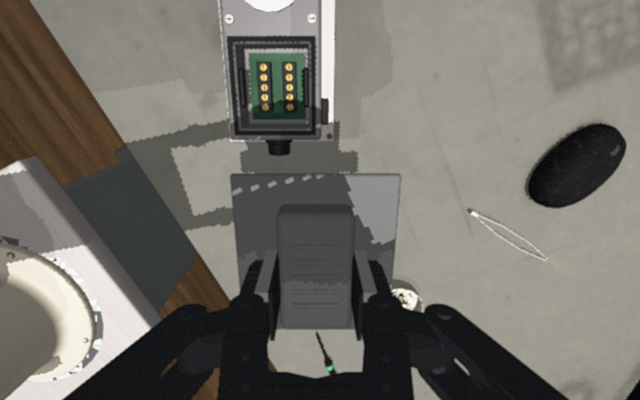

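Bay at pixel (275,90) refits to (453.1,100.8), agreeing with (452.6,100.5), and the jaw angle of -25.69° matches the box's -25.5°. Moving over it.

Call:
{"method": "play_rows", "body": {"motion": [[[0.1,4,0],0],[[0.1,8.6,0],0],[[0.1,8.6,-4],0],[[0.1,8.6,-8],0],[[0.1,8.6,-12.4],0],[[0.1,8.6,-12.4],0],[[0.1,8.6,-12.4],0],[[0.1,8.6,-12.4],0]]}}

```text
clock: 15.6
ee_pos: [454.5, 99.0, 103.4]
tcp_rot: [2.657, 1.672, 0.006]
wrist_force: [0.6, -0.4, 0.2]
finger_gap: 32.1
```

Run:
```python
from h import *
s=observe();p,d=read_camera('wrist');save('w10',p)
p2,d2=read_camera('scene');save('s10',cv2.resize(p2[150:240,250:350],(600,540),interpolation=cv2.INTER_CUBIC))
phi=np.arctan2(s['tcp_rot'][1],s['tcp_rot'][0]);print('jaw',np.degrees(2*phi)-90)
print(s['ee_pos'],s['tcp_rot'],s['wrist_force'],s['moment'])
C=cloud('wrist',d,s);Z=C[...,2]
m=(Z>90)&(Z<100)&(d>0)&(np.hypot(C[...,0]-490,C[...,1]-180)<30)
print(cv2.minAreaRect(C[m][:,:2].astype(np.float32)))
```

```text
jaw -25.643625326929197
[454.50826335  99.00040834 103.42010552] [2.65677086 1.6716457  0.00599684] [ 0.58936048 -0.40718187  0.24662331] [-0.04903229 -0.04112898  0.02276499]
((490.3036193847656, 179.68399047851562), (40.51447677612305, 40.36775207519531), 12.817678451538086)
```

View pics/w10.png

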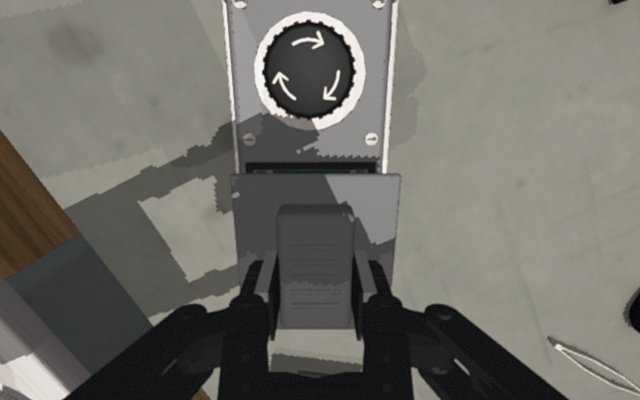

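View pics/s10.png

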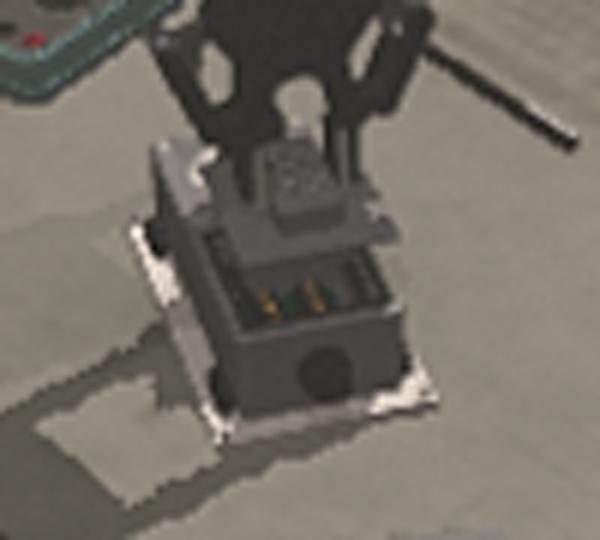

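Call:
{"method": "play_rows", "body": {"motion": [[[0,0,0],0],[[0,0,0],0]]}}

```text
clock: 15.9
ee_pos: [453.0, 99.3, 101.8]
tcp_rot: [2.658, 1.673, 0.003]
wrist_force: [0.4, 0.0, -1.3]
finger_gap: 32.3
```

Run:
```python
from h import *
s=observe();p,d=read_camera('wrist');save('w11',p)
phi=np.arctan2(s['tcp_rot'][1],s['tcp_rot'][0]);print('jaw',np.degrees(2*phi)-90)
print(s['ee_pos'],s['tcp_rot'],s['wrist_force'])
C=cloud('wrist',d,s);Z=C[...,2]
m=(Z>90)&(Z<100)&(d>0)&(np.hypot(C[...,0]-490,C[...,1]-180)<30)
btn=np.array(cv2.minAreaRect(C[m][:,:2].astype(np.float32))[0]);print('btn',btn)
v,u=np.mgrid[0:400,0:640]
t=np.radians(-25.65);ex=np.array([np.cos(t),np.sin(t)]);ey=np.array([-np.sin(t),np.cos(t)])
bay=btn-88*ey;print('bay from btn',bay)
Q=C[...,:2]-s['ee_pos'][:2];a=Q@ex;b=Q@ey;Zr=Z-s['ee_pos'][2]
k=(v<245)&(v>165)&(Zr>-6)&(Zr<3)&(abs(a)<50)&(d>0)
print('plate a',np.percentile(a[k],[.5,99.5]),'bmax',np.percentile(b[k],99.5))
k=(v<165)&(abs(Z-60)<4)&(d>0)&(b<100)&(abs(a)<60)
for r in range(20,165,15):
    q=k&(v==r)
    if q.sum()>20: print(r,a[q].min().round(1),a[q].max().round(1),b[q].mean().round(1),np.median(Z[q]))
print('bay in tcp frame',(bay-s['ee_pos'][:2])@ex,(bay-s['ee_pos'][:2])@ey)
```

```text
jaw -25.61360162708985
[453.038795    99.31803543 101.84759701] [2.65760104e+00 1.67314018e+00 2.58791587e-03] [ 3.64934882e-01  6.48429408e-04 -1.28695572e+00]
btn [490.39733887 179.63174438]
bay from btn [452.30455169 100.30369408]
plate a [-38.24280538  38.50677357] bmax 44.85552323038184
50 -43.1 40.3 99.6 60.926386066839456
65 -41.9 40.8 92.5 61.153748058732965
80 -42.2 40.7 85.2 61.31652050530909
95 -42.3 40.6 77.7 61.059176685076515
110 -42.5 40.6 70.0 61.18843341149052
125 -42.2 40.5 62.1 61.12090965363426
140 -42.6 40.7 53.9 60.82266989239831
155 -42.8 40.6 45.4 60.79909339608137
bay in tcp frame -1.088551986321883 0.5706932395664596
```

View pics/w11.png

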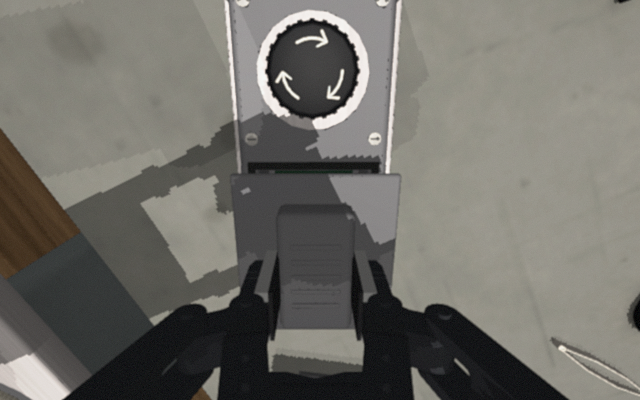

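Settling toward target. Small correction and lower to just over the mouth.

Call:
{"method": "play_rows", "body": {"motion": [[[-0.1,0,0],0],[[-0.1,0,-0.5],0],[[-0.1,0,-0.9],0],[[-0.1,0,-0.9],0],[[-0.1,0,-0.9],0],[[-0.1,0,-0.9],0]]}}

```text
clock: 16.55
ee_pos: [451.3, 99.4, 91.8]
tcp_rot: [-2.659, -1.674, 0.0]
wrist_force: [1.3, 0.0, -1.2]
finger_gap: 32.1
```

```bash
cat > chk.py <<'E'
from h import *
import sys
s=observe();p,d=read_camera('wrist');save(sys.argv[1],p)
phi=np.arctan2(s['tcp_rot'][1],s['tcp_rot'][0]);print('jaw',np.degrees(2*phi)-90)
print(s['ee_pos'],s['tcp_rot'],s['wrist_force'],s['moment'],s['finger_gap'])
C=cloud('wrist',d,s);Z=C[...,2]
m=(Z>90)&(Z<100)&(d>0)&(np.hypot(C[...,0]-490,C[...,1]-180)<30)
btn=np.array(cv2.minAreaRect(C[m][:,:2].astype(np.float32))[0]);print('btn',btn,np.median(Z[m]))
v,u=np.mgrid[0:400,0:640]
t=np.radians(-25.65);ex=np.array([np.cos(t),np.sin(t)]);ey=np.array([-np.sin(t),np.cos(t)])
bay=btn-88*ey
Q=C[...,:2]-s['ee_pos'][:2];a=Q@ex;b=Q@ey;Zr=Z-s['ee_pos'][2]
k=(v<245)&(v>165)&(Zr>-6)&(Zr<3)&(abs(a)<50)&(d>0)
pa=np.percentile(a[k],[.5,99.5]);bm=np.percentile(b[k],99.5)
print('cover in tcp',pa.mean(),bm-43,'plate z',np.median(Z[k]))
k=(v<150)&(abs(Z-60)<4)&(d>0)&(b<100)&(abs(a)<60)
L=[(a[k&(v==r)].min(),a[k&(v==r)].max()) for r in range(60,150,10) if (k&(v==r)).sum()>20]
print('box mid a',np.mean(L))
print('bay in tcp frame',(bay-s['ee_pos'][:2])@ex,(bay-s['ee_pos'][:2])@ey)
E
python3 chk.py w12
```

```text
jaw -385.6112922829918
[451.30789332  99.38938381  91.7775385 ] [-2.65854012e+00 -1.67380621e+00  6.77525355e-05] [ 1.25553579  0.00913953 -1.15970795] [ 0.00172544  0.00197636 -0.01781963] 32.09113569327882
btn [490.33474731 179.61810303] 96.41223109562631
cover in tcp 0.13688468184719582 1.8428591745902025 plate z 90.39215028100064
box mid a 0.6240097189092124
bay in tcp frame 0.45214444169102425 1.2162445181791754
```

Offsets are now within 0.6 mm. Inserting.

Call:
{"method": "play_rows", "body": {"motion": [[[0,-0.06,0],0],[[0,-0.06,-0.4],0],[[0,-0.06,-0.8],0],[[0,-0.06,-1.1],0],[[0,-0.06,-1.1],0],[[0,-0.06,-1.1],0]]}}

```text
clock: 17.2
ee_pos: [451.2, 98.8, 80.6]
tcp_rot: [-2.658, -1.674, 0.0]
wrist_force: [-0.3, -0.1, -1.3]
finger_gap: 32.2
```

```bash
python3 chk.py w13
```

```text
jaw -385.61084598989356
[451.15068628  98.80362368  80.60967561] [-2.65836210e+00 -1.67370859e+00  4.87128185e-04] [-0.30741227 -0.08609972 -1.29956571] [-0.03224235 -0.02494192  0.01265517] 32.19967607002764
btn [490.38415527 179.63198853] 96.40913240613278
cover in tcp 0.171327288598075 1.819403148670304 plate z 79.22471476366924
box mid a 0.515535047897996
bay in tcp frame 0.378828433402013 1.8462360999274197
```

View pics/w13.png

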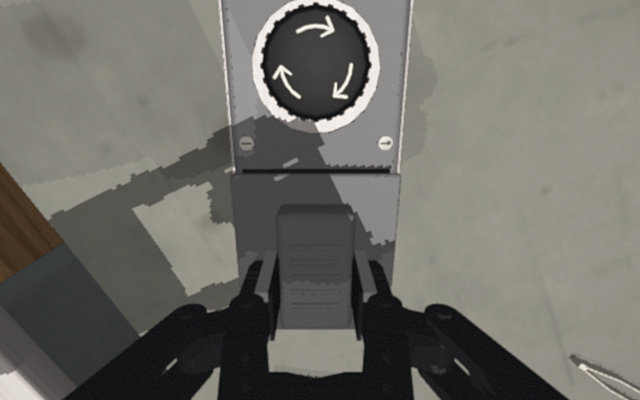

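Skirt is inside the mouth with no contact force and the cover square over the bay at (316,240). Pressing on.

Call:
{"method": "play_rows", "body": {"motion": [[[0,0,-0.2],0],[[0,0,-0.4],0],[[0,0,-0.5],0],[[0,0,-0.5],0]]}}

```text
clock: 17.65
ee_pos: [452.0, 98.7, 76.8]
tcp_rot: [2.658, 1.674, 0.002]
wrist_force: [-2.4, -0.9, 6.5]
finger_gap: 32.4
```

Call:
{"method": "play_rows", "body": {"motion": [[[0,0,-0.2],0],[[0,0,-0.4],0],[[0,0,-0.5],0],[[0,0,-0.5],0]]}}

```text
clock: 18.05
ee_pos: [451.9, 99.1, 71.4]
tcp_rot: [2.659, 1.674, 0.002]
wrist_force: [-0.3, 1.8, 1.1]
finger_gap: 32.2
```

Call:
{"method": "play_rows", "body": {"motion": [[[0,0,-0.1],0],[[0,0,-0.2],0],[[0,0,-0.3],0],[[0,0,-0.3],0],[[0,0,-0.3],0]]}}

```text
clock: 18.55
ee_pos: [451.1, 98.6, 68.2]
tcp_rot: [-2.658, -1.674, 0.001]
wrist_force: [-3.2, 0.8, 6.3]
finger_gap: 32.3
```

Call:
{"method": "play_rows", "body": {"motion": [[[0,0,-0.1],0],[[0,0,-0.2],0],[[0,0,-0.2],0],[[0,0,-0.2],0]]}}

```text
clock: 18.95
ee_pos: [451.2, 98.6, 68.1]
tcp_rot: [-2.658, -1.674, 0.003]
wrist_force: [-12.7, 0.3, 25.1]
finger_gap: 32.5
```

```bash
python3 chk.py w14
```

```text
jaw -385.57774684544233
[451.17508043  98.63225011  68.11290862] [-2.65770008 -1.67436393  0.00317252] [-12.65410875   0.31002481  25.09663817] [-0.08422349  1.87797649 -0.05110182] 32.521378221312766
btn [489.8503418  178.70480347] 96.43041488971983
cover in tcp 0.08926257908508362 1.8963239945413903 plate z 66.77551420938285
box mid a 0.25090954616929495
bay in tcp frame 0.20279938268696188 0.9232731905149354
```

View pics/w14.png

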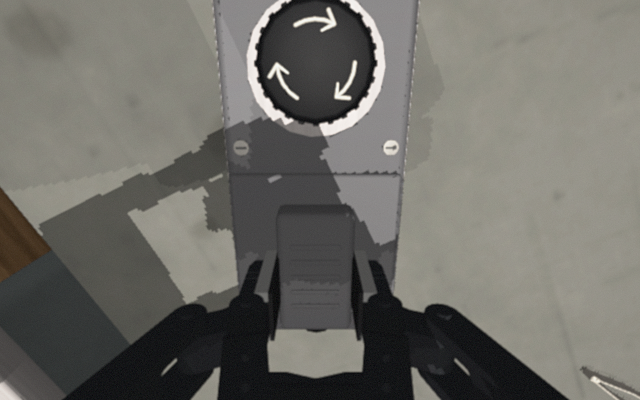

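Call:
{"method": "play_rows", "body": {"motion": [[[0,0,0],0],[[0,0,0],0],[[0,0,0],0],[[0,0,0],0],[[0,0,0],0],[[0,0,0],0]]}}

```text
clock: 19.6
ee_pos: [451.2, 98.6, 68.1]
tcp_rot: [-2.658, -1.674, 0.003]
wrist_force: [-12.8, -0.7, 24.3]
finger_gap: 32.3
```

Run:
```python
from h import *
p,d=read_camera('scene');save('s14',cv2.resize(p[150:240,250:350],(600,540),interpolation=cv2.INTER_CUBIC))
C=cloud('scene',d)
```

```text
(no output)
```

View pics/s14.png

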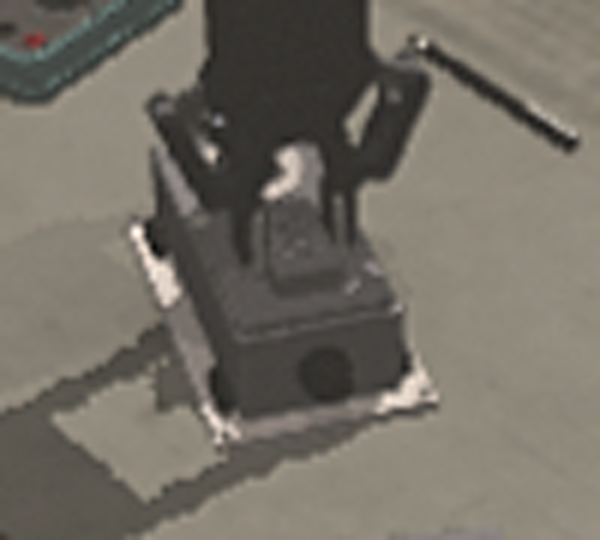

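The scene crop shows the cover flush on the box (about 310,290), the fingers still on the hump. Force is steady at 24 N, so I'm handing in.

```bash
python3 -c "
from workcell import *
print(hand_in())"
```

```text
the job is handed in; nothing more can be done
None
```

The button check and the cover fitting are both done, and I handed the job in at about 19.7 s of the 64 s allowed. `hand_in` reports no verdict.

- **Button:** I pushed the button down and let go. With the fingers off the box the head top stayed at about 91 mm, so it had latched. I then twisted it about 1.06 rad clockwise and released it. The head returned to about 96.5 mm with its arrows turned back.
- **Cover:** I took the look-alike farthest to the robot's right. When pressed into the bay, the force rose to about 6.5 N and dropped to about 1 N as it moved down. That reading comes only at the end of each move, so it does not show the full peak.
- **Last checks:**
  - The plate top measured 66.8 mm, against a nominal 66. Heights in the wrist pictures had read up to about 1 mm high throughout.
  - The cover is square to the box within about 0.1°. In the last picture its centring was within about 1 mm, but under load the wrist picture put the button and bay about 1 mm off the earlier fits.
  - The gripper still presses down with a steady 24 N. A sideways force of about 13 N is also there, which I left alone because nothing was moving.
- **Not checked directly:** The two catches cannot be seen, so their snapping is inferred from the force drop and the flush plate. I did not measure the tin, screwdriver, multimeter or tweezers again at the end, but the arm never went near them.

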